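# Lock the brownie into the slicing guide

## Task

Make the brownie in the wooden slicing guide ready for the knife: push the white sliding stop gently along until it holds the brownie snug against the end stop, then spin the steel wing nut down clockwise with fingertip strokes on its wings until it is tight and the stop is locked. Nothing is to be picked up: do not touch the brownie itself, do not lift the stop, and leave the things beside the guide where they are.

Things in the scene. Friction and masses are not known exactly. Their poses are not given: they have to be found in the camera images.
- guide: Slicing guide, fixed on the worktop: pale wooden board, 18 mm thick (its top at z = 18 mm). Origin at worktop height under the line on which the sliding stop runs; x points across to the back rail (away from the robot at yaw 0), y along the board to the end stop (to the robot's left). Board: x -62 to 56, y -182 to 118 mm. Wooden runners at x = +-23.5 to 33.5, 8 mm high, y -182 to 8 mm, guide the stop.
- end_stop (a point): Point on the board's top at the inner face of the end stop (guide x = 0, y = 100 mm), a wooden bar across the board, 18 mm thick, 40 mm high above the board. The brownie is to bear against this face.
- back_rail (a point): Point on the top front edge of the back rail, beside the nut (guide x = 38, y = -72 mm, 45 mm above the board). The rail is dark wood, 18 mm thick, along the whole far edge of the board, with three knife kerfs beside the brownie. It is 38 mm from the nut's axis: a finger can work on the nut from the robot's side and at both ends, not between nut and rail.
- stop: White plastic sliding stop, loose, about 220 g; slides along y (about 2 N) until the nut clamps it. Origin: bottom of its front face, on the board; axes as the guide's within 0.03 rad. Upright front plate: x -50 to 34, y 0 to -12 mm, 40 mm high. Flat foot behind it: 44 mm wide, 12 mm thick, to y = -158 mm, with a 13 mm slot round the stud; its rear end is upturned. Starts 27 to 44 mm short of its final place.
- stop_face (a point): On the stop's front face (which meets the brownie), 12 mm above the board, on the slot's line.
- stop_tail (a point): Middle of the rear face of the upturned end of the stop's foot (44 mm wide, 12 mm thick, 26 mm high), 13 mm above the board, 158 mm behind the front face. A fingertip can push here towards +y of the guide. With the stop home this face is 62 mm from the nut's axis; the wings reach 34 mm.
- wing_nut (a joint): Angle of the wing nut, rad; grows clockwise seen from above, which tightens. At 0 the wings lie along the guide's y. Goes down 4 mm a turn; the flange meets the stop's foot at about 12.6 rad. Starts at 1.5 to 5.5 rad. Free turning takes 0.03 N m (1.3 N at a wing); it stays where left. Once seated the torque climbs: about 8 N on a wing, 24 mm from the axis, leaves it tight, at 13 to 14 rad.
- nut_hub (a point): On the nut's axis (the fixed 10 mm stud at guide x = 0, y = -72 mm), at the middle height of the wings: 18 mm above the flange, 48 mm above the worktop when tight, 4 to 8 mm higher at the start. Steel nut: flange 28 mm and hub 21 mm across; two upright round wings, discs 24 mm across and 5 mm thick, reaching 34 mm from the axis. The stud's top is 68 mm above the worktop.
- brownie: Brownie, loose, 80 g, 59 mm (x) x 76 mm (y) x 36 mm, lying on the board between the end stop and the sliding stop, up to 13 mm off the end stop and turned up to 0.08 rad at the start. Origin at the centre of its underside; its y is the long side, along the guide's y.
- spare_brownie: Another brownie, 58 x 76 x 36 mm, on the worktop left of the guide; bystander. Origin at the centre of its underside.
- ramekin: White ramekin, 82 mm across, 48 mm high, on the left; bystander. Origin at the centre of its underside.
- tape_roll: Roll of tape lying flat, 76 mm across, 18 mm high, right of the guide; bystander. Origin at the centre of its underside.
- bench_scraper: Bench scraper lying flat, 93 x 130 x 22 mm, on the right; bystander. Origin at the centre of its underside.

How it is judged:
By the outcome, as a careful person would: the job done as asked, in the order asked, and still so for the second after the job is handed in, with the robot touching nothing.
It also fails if it takes over 64 s, if anything falls off the work surface, if the arm or the gripper's body presses on something with over 40 N, if the wrist force passes 120 N, or if a joint passes its speed limit or range.

## Robot

A 6-joint arm with a two-finger parallel gripper is mounted at the origin on a cart in front of the work surface, level with it; the furniture and walls round the work are solid. World frame = base frame: x ahead of the robot, y to its left, z up, the work surface at z = 0. Lengths are in mm, angles in rad, forces in N, time in s.
With the tool pointing down it reaches from about 300 to 775 mm from the base axis. Payload 14.6 kg.
Tool frame: the origin (TCP) lies at the very end of the fingers, on their centre line; the grasp point (between the pads) lies 19 mm behind it; z points along the fingers, y is the line along which they close (so a half turn about z gives the same grasp; the last joint's range is limited). The gripper opens to 94 mm and grips with 3 to 60 N. Pads are 16 mm wide; open, the fingers measure 119 mm over their backs; the gripper's body (75 mm by 177 mm) begins 78 mm behind the grasp point.
Start: joints at [-1.346, 0.3, 1.521, -0, 1.321, -0.067], TCP at [158.215, -526.742, 205.446] pointing down, gripper open.
Joint ranges: [-3.03, 3.03], [-0.79, 2.21], [0.23, 2.52], [-1.04, 4.18], [0, 3.07], [-2.55, 2.55]. Speed limits (rad/s): [2.22, 2.22, 2.57, 3.14, 3.14, 3.14].

## Interface

Orientations are given as [roll, pitch, yaw] about the fixed x, y, z axes, in that order (R = Rz(yaw) Ry(pitch) Rx(roll)).
In Python, from cell import manip, eyes, ticket gives the robot as it stands. The module is installed in compiled form; this text tells all that it offers.
- The arm moves only by the tool arm_command, never from a script. Its argument "plan" is a list of rows, each a list of 5 numbers: the opening, from -1 (shut) to 1 (fully open), then the shift along the tool's x, y, z in m, then the turn about the tool's z in rad. In form: [[jaw, dx, dy, dz, roll], ...]. A call has 1 to 20 rows; each row shifts and turns the commanded pose from where the row before left it, along the tool's axes as they then stand; what a row does not reach is not made up. A row lasts 1/8 s, in which the tool goes at most 62.5 mm and 10.7 degrees, less where a joint would pass 70% of its speed; a pose out of reach is approached as far as the arm can. A call is refused whole if a number of a shift passes 0.0625 or a number of a turn 0.188, either way. A call with a gripper value outside its range is refused whole. The fingers move at their own pace and stop on an object; "newtons" is the grip in N (left out, the last holds). Time passes only in rows, so rows that do not move let the fingers close. It gives the time, the measured TCP pose, the force, the opening and the grip force at its end, in the units of the state.
- manip.read_state(): the state, without advancing time (a new reading comes with each control period).
- eyes.camera(name): name is "side" or "top" or "wrist"; returns a dict with "img" (480x640x3 uint8, blue, green, red), "z_map" (480x640 float32, mm along the optical axis (not along the pixel's ray), 0 where there is no reading), "fx", "fy", "cx", "cy" (pixels), "eye" and "orientation" of the camera in the world. Camera axes: x right, y down, z forward; pixel columns grow to the right and rows downward; lengths in mm; the calibration is good to about 2 mm. The wrist camera is an equidistant fisheye: a pixel r from the principal point sees the ray r / f radians off the axis. A picture is of the moment at which its call begins.
- ticket.sign_off(): hands the job in; it is judged then, once.
The state is a dict: "clock": time; "joints": joint angles; "qd": joint speeds; "effort": joint torques, N m; "eef_pos": TCP position; "eef_rot": TCP orientation; "wrist_force": force on the tool from outside, world axes, zero at the start; "moment": the same for the moment, N m; "finger_gap": finger opening in mm; "finger_force": force on a finger pad.
Only numpy, scipy, OpenCV 4.12 (cv2) and the standard library are available. Lean on these libraries where they do the work, as an engineer would, in place of code of your own. Each camera call takes 0.05 s, during which the arm holds its last target. There are 200 camera calls.

## Working session

There is one attempt and no reset: what is moved stays moved. The work goes in short steps, Python scripts to look and compute and a tool call to move; the robot and the scene stay as the last step left them, time stands still between calls to the robot, and variables do not carry over. Pictures are saved under pics/ and viewed, at most 10 in all, crops included, and the job is handed in when it is done.

Besides the shell and the picture viewer there is one more tool, called after "Request:" in YAML: its name, and indented under it one key for each argument. arm_command: Moves the arm, as the interface text tells. Its arguments: {"type":"object","properties":{"plan":{"type":"array"},"newtons":{"type":"number"}},"required":["plan"]}

```bash
mkdir -p pics; python3 - <<'E'
from cell import manip, eyes
import cv2,numpy as np
s=manip.read_state();print(s)
for n in("top","side"):
    c=eyes.camera(n);np.savez(f"pics/{n}0.npz",**c);cv2.imwrite(f"pics/{n}0.png",c["img"])
    print(n,c["fx"],c["fy"],c["cx"],c["cy"],c["eye"],c["orientation"])
E
```

```text
{'clock': 0.0, 'joints': array([-1.34560797e+00,  3.00477751e-01,  1.52156818e+00, -2.03431972e-05,
        1.32071829e+00, -6.65739718e-02]), 'qd': array([-5.25252507e-04, -6.04170199e-04, -2.92217282e-04, -2.53037746e-05,
       -2.36336405e-03,  7.28561288e-04]), 'effort': array([ 6.90557090e-05, -5.31813741e+01, -3.52735984e+01,  7.08309864e-02,
        2.44117499e-02, -9.20709704e-05]), 'eef_pos': array([ 158.1491808, -526.4973357,  204.8881471]), 'eef_rot': array([-3.14042238e+00, -5.82770327e-05,  2.91767345e-01]), 'wrist_force': array([-0.13375885, -0.52363932, -0.11328796]), 'moment': array([-0.00893178,  0.01230604,  0.00849718]), 'finger_force': 0.0, 'finger_gap': 93.74547319700349}
top 609.30325413424 609.30325413424 303.5639401430838 240.38547983355875 [ 234.91877684  205.93191904 1673.13970484] [-2.99535619 -0.01658437 -1.59243066]
side 558.888653746397 558.888653746397 313.64956419354866 234.00561346994402 [ 422.09656397 1334.54602413  884.76472698] [-2.18075004 -0.02311498 -3.05072552]
```

View pics/top0.png

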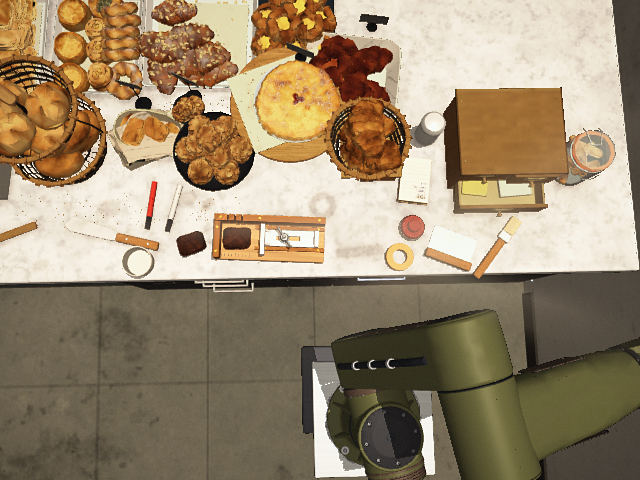

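View pics/side0.png

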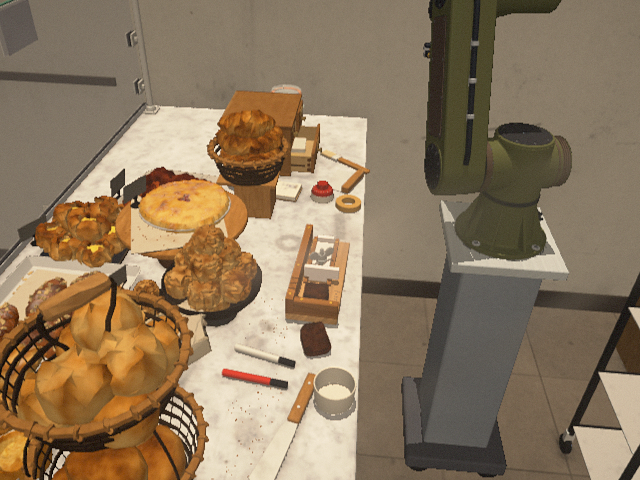

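```bash
cat > h.py <<'E'
import numpy as np, cv2
from scipy.spatial.transform import Rotation as R
def rot(c): return R.from_euler('xyz',c["orientation"]).as_matrix()
def onz(c,u,v,z,fish=False):
    """pixel -> world point on plane z"""
    d=np.array([(u-c["cx"])/c["fx"],(v-c["cy"])/c["fy"],1.])
    if fish:
        r=np.hypot(d[0],d[1])+1e-9; d=np.array([d[0]/r*np.sin(r),d[1]/r*np.sin(r),np.cos(r)])
    d=rot(c)@d; e=np.asarray(c["eye"]); return e+d*(z-e[2])/d[2]
def proj(c,p,fish=False):
    q=rot(c).T@(np.asarray(p,float)-c["eye"])
    if fish:
        r=np.hypot(q[0],q[1])+1e-9; t=np.arctan2(r,q[2]); return c["cx"]+c["fx"]*t*q[0]/r, c["cy"]+c["fy"]*t*q[1]/r
    return c["cx"]+c["fx"]*q[0]/q[2], c["cy"]+c["fy"]*q[1]/q[2]
E
python3 - <<'E'
from h import *
c=dict(np.load("pics/top0.npz"))
im=c["img"];cr=cv2.resize(im[200:275,200:340],None,fx=5.7,fy=5.7,interpolation=cv2.INTER_CUBIC);cv2.imwrite("pics/topcrop.png",cr)
for n,u,v,z in[("c1",213,213,63),("c2",325,217,63),("c3",325,262,18),("c4",213,262,18),("stop",263,237,58),("nut",285,238,55),("tape",399,257,18),("scr",450,248,22),("spare",190,243,36),("ram",138,262,48),("redthing",412,228,30)]:
    print(n,onz(c,u,v,z).round(0))
print(proj(c,[0,0,0]))
E
```

```text
c1 [550. 415.  63.]
c2 [534. 115.  63.]
c3 [417. 116.  18.]
c4 [423. 421.  18.]
stop [483. 282.  58.]
nut [480. 224.  55.]
tape [427. -87.  18.]
scr [ 449. -228.   22.]
spare [474. 481.  36.]
ram [424. 617.  48.]
redthing [ 505. -125.   30.]
(np.float64(372.25457750500493), np.float64(417.4568966705439))
```

View pics/topcrop.png

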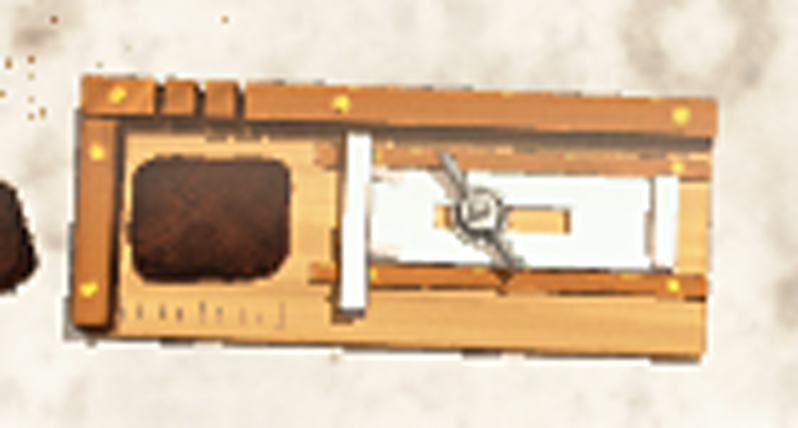

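The top view shows the guide with the end stop on the left. The nut is near px (285,238), the tail is at the right end near (316,238), and the brownie is at (237,238). I'll move above the guide for a close look.

Request:
arm_command:
  plan:
    - [-1,0.037,-0.044,-0.0046,0]
    - [-1,0.037,-0.044,-0.0046,0]
    - [-1,0.037,-0.044,-0.0046,0]
    - [-1,0.037,-0.044,-0.0046,0]
    - [-1,0.037,-0.044,-0.0046,0]
    - [-1,0.037,-0.044,-0.0046,0]
    - [-1,0.037,-0.044,-0.0046,0]
    - [-1,0.037,-0.044,-0.0046,0]
    - [-1,0.037,-0.044,-0.0046,0]
    - [-1,0.037,-0.044,-0.0046,0]
    - [-1,0.037,-0.044,-0.0046,0]
    - [-1,0.037,-0.044,-0.0046,0]
    - [-1,0.037,-0.044,-0.0046,0]
    - [-1,0,0,0,-0.176]
    - [-1,0,0,0,-0.176]
    - [-1,0,0,0,-0.176]
    - [-1,0,0,0,-0.176]
    - [-1,0,0,0,-0.176]
    - [-1,0,0,0,-0.176]
    - [-1,0,0,0,-0.176]
  newtons: 20

```text
clock: 2.6
eef_pos: [454.2, 159.4, 265.0]
eef_rot: [-3.141, 0.0, 1.53]
wrist_force: [0.4, 0.1, -0.2]
finger_gap: 0.5
finger_force: 0.0
```

```bash
python3 - <<'E'
from cell import manip, eyes
from h import *
s=manip.read_state();print({k:s[k] for k in("clock","joints","eef_pos","eef_rot","finger_gap")})
c=eyes.camera("wrist");np.savez("pics/w1.npz",**c);cv2.imwrite("pics/w1.png",c["img"])
print(c["fx"],c["cx"],c["cy"],c["eye"],c["orientation"])
E
```

```text
{'clock': 2.6, 'joints': array([2.61426351e-01, 1.03459132e-01, 1.61772755e+00, 4.43917439e-06,
       1.42094123e+00, 3.02624448e-01]), 'eef_pos': array([454.2166733 , 159.41395779, 265.01215734]), 'eef_rot': array([-3.14108040e+00,  1.55333939e-04,  1.52959761e+00]), 'finger_gap': 0.4654619489813223}
371.64829954431775 318.13410890727323 236.25644962941294 [459.15128356 227.71014237 444.03057148] [ 2.90647432e+00  6.38002628e-04 -4.08255330e-02]
```

View pics/w1.png

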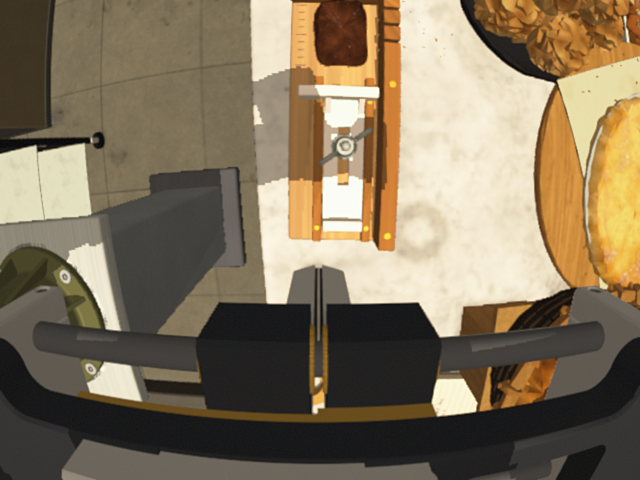

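The wrist view shows the hub at (344,147), wing tips at (320,163) and (371,129), the tail's rear edge at row 231, and the stop's front face at row 86. I'll turn these into positions.

```bash
python3 - <<'E'
from h import *
c=dict(np.load("pics/w1.npz"))
f=lambda n,u,v,z:print(n,onz(c,u,v,z,True).round(1))
cr=cv2.resize(c["img"][60:245,280:405],None,fx=3.2*1.5,fy=3.2,interpolation=cv2.INTER_CUBIC);cv2.imwrite("pics/w1c.png",cr)
f("studtop",344,146,68);f("wingL",320,163,58);f("wingR",371,129,58)
f("tail top rear L",323,231,44);f("tail R",362,231,44)
f("plate front L",299,86,58);f("plateR",379,88,58)
f("boardL rear",289,238,18);f("boardL front",292,5,18)
f("rail rear R",394,250,63);f("rail rearL",378,249,63);f("rail front R",399,20,63)
f("railL far",382,60,63)
E
```

```text
studtop [485.  229.7  68. ]
wingL [460.2 213.   58. ]
wingR [514.3 246.9  58. ]
tail top rear L [460.6 137.7  44. ]
tail R [503.8 136.   44. ]
plate front L [442.  294.5  58. ]
plateR [524.5 290.3  58. ]
boardL rear [420.2 125.   18. ]
boardL front [435.7 403.   18. ]
rail rear R [536.4 118.   63. ]
rail rearL [518.8 119.9  63. ]
rail front R [549.2 365.6  63. ]
railL far [528.3 319.7  63. ]
```

View pics/w1c.png

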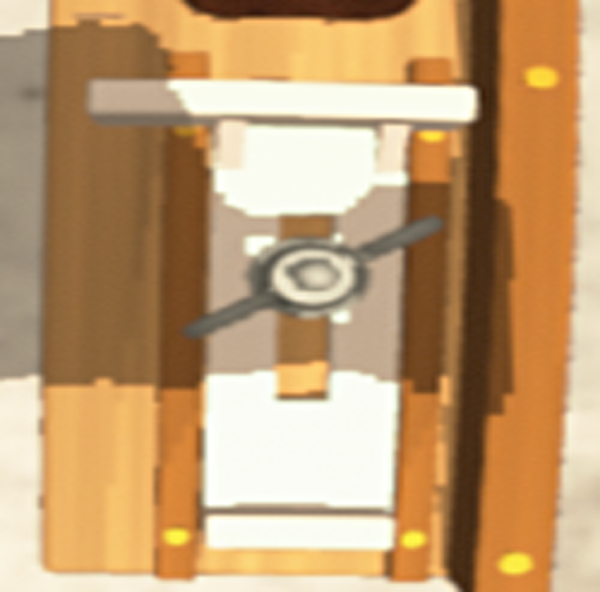

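Nut axis is about (487,230) and the guide's yaw about -0.05. The wings are at about 0.96+π = 4.1 rad. The tail's rear face is about (482,136.5), so the stop has about 31 mm to travel. I'll lower the closed fingertip behind the tail.

Request:
arm_command:
  plan:
    - [-1,-0.023,0.0145,0.04,0.004]
    - [-1,-0.023,0.0145,0.04,0.004]
    - [-1,0,0,0.052,0]
    - [-1,0,0,0.052,0]
    - [-1,0,0,0.049,0]
    - [-1,0.005,0,0,0]
    - [-1,0.005,0,0,0]
    - [-1,0,0,0,0]

```text
clock: 3.65
eef_pos: [482.7, 122.7, 34.3]
eef_rot: [3.138, -0.001, 1.516]
wrist_force: [-0.3, 0.7, 0.1]
finger_gap: 0.2
finger_force: 0.0
```

```bash
python3 - <<'E'
from cell import manip, eyes
from h import *
c=eyes.camera("wrist");np.savez("pics/w2.npz",**c)
print(c["eye"],c["orientation"])
cv2.imwrite("pics/w2.png",cv2.resize(c["img"][0:340,200:480],None,fx=1.7,fy=1.7))
E
```

```text
[487.88130929 190.85371539 213.39153191] [ 2.90742572 -0.00313051 -0.05455394]
```

View pics/w2.png

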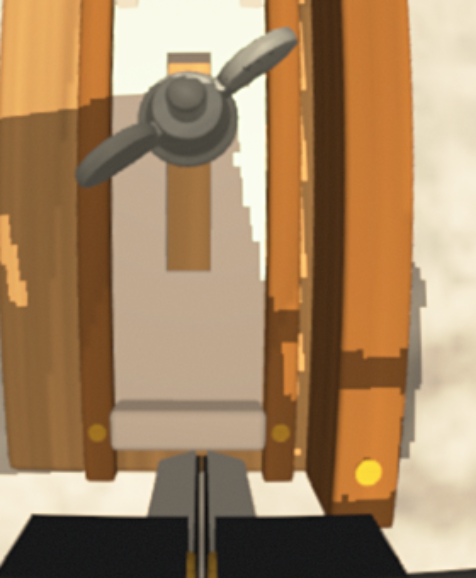

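The closed fingertip sits right behind the tail, slightly right of its centre: tail at px 187, fingers at 203. I'll shift 3 mm and push slowly.

Request:
arm_command:
  plan:
    - [-1,0.001,-0.003,0,0]
    - [-1,0.003,0,0,0]
    - [-1,0.003,0,0,0]
    - [-1,0.003,0,0,0]
    - [-1,0.003,0,0,0]
    - [-1,0.003,0,0,0]
    - [-1,0.003,0,0,0]
    - [-1,0.003,0,0,0]
    - [-1,0.003,0,0,0]

```text
clock: 4.82
eef_pos: [480.0, 147.4, 32.3]
eef_rot: [3.142, 0.0, 1.516]
wrist_force: [-0.5, -5.8, 5.1]
finger_gap: 0.2
finger_force: 2.4
```

```bash
python3 - <<'E'
from cell import eyes
from h import *
c=eyes.camera("wrist");np.savez("pics/w3.npz",**c)
cv2.imwrite("pics/w3.png",cv2.resize(c["img"][0:340,200:480],None,fx=1.7,fy=1.7))
E
```

Request:
arm_command:
  plan:
    - [-1,0.002,0,0,0]
    - [-1,0.002,0,0,0]
    - [-1,0.002,0,0,0]

```text
clock: 5.25
eef_pos: [480.2, 153.3, 32.2]
eef_rot: [-3.141, 0.0, 1.516]
wrist_force: [0.9, -4.3, 3.5]
finger_gap: 0.3
finger_force: 2.2
```

View pics/w3.png

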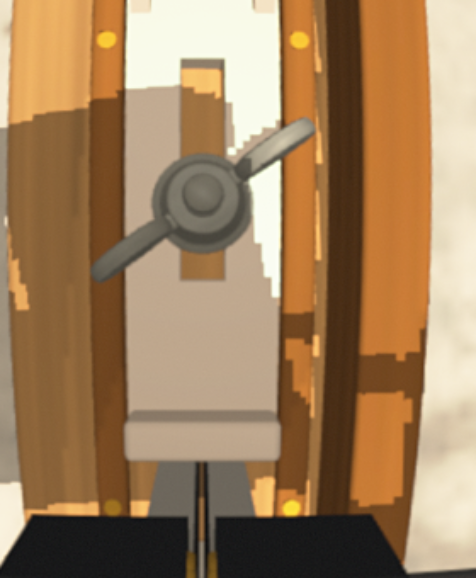

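The finger is now centred on the tail and the stop is sliding with its foot straight. I'll keep going in smaller steps.

Request:
arm_command:
  plan:
    - [-1,0.0015,0,0,0]
    - [-1,0.0015,0,0,0]
    - [-1,0.001,0,0,0]

```text
clock: 5.62
eef_pos: [480.5, 157.3, 32.2]
eef_rot: [-3.142, 0.0, 1.516]
wrist_force: [-0.2, -4.5, 2.5]
finger_gap: 0.2
finger_force: 2.0
```

Request:
arm_command:
  plan:
    - [-1,0.001,0,0,0]
    - [-1,0.001,0,0,0]

```text
clock: 5.88
eef_pos: [480.6, 158.6, 32.2]
eef_rot: [-3.141, 0.001, 1.516]
wrist_force: [-0.8, -14.7, 5.7]
finger_gap: 0.6
finger_force: 7.0
```

The force jumped to 15 N at 158.6, so the stop is home. I'll back off, lift and check.

Request:
arm_command:
  plan:
    - [-1,-0.001,0,0,0]
    - [-1,-0.02,0,0,0]
    - [-1,-0.02,0,-0.03,0]
    - [-0.36,0,0,-0.05,0]
    - [-0.36,0,0,-0.05,0]
    - [-0.36,0.03,0.002,-0.05,0]
    - [-0.36,0,0,0,0]

```text
clock: 6.75
eef_pos: [483.2, 149.9, 215.5]
eef_rot: [3.136, -0.003, 1.518]
wrist_force: [-0.7, -0.4, 0.4]
finger_gap: 29.8
finger_force: 0.0
```

```bash
python3 - <<'E'
from cell import manip,eyes
from h import *
s=manip.read_state();print(s["eef_pos"],s["eef_rot"],s["finger_gap"],s["joints"],s["wrist_force"])
c=eyes.camera("wrist");np.savez("pics/w4.npz",**c)
print(c["eye"],c["orientation"])
cv2.imwrite("pics/w4.png",cv2.resize(c["img"][0:300,220:440],None,fx=2.6,fy=2,interpolation=cv2.INTER_CUBIC))
E
```

```text
[483.20856442 149.92518377 215.54995347] [ 3.13566253e+00 -2.66800820e-03  1.51753476e+00] 29.781690111342897 [2.27955197e-01 1.89343499e-01 1.63451890e+00 9.49190448e-04
 1.31129274e+00 2.80984060e-01] [-0.73214454 -0.43706233  0.36247911]
[487.77737608 217.74166744 394.79371689] [ 2.9093194  -0.00585548 -0.05291082]
```

View pics/w4.png

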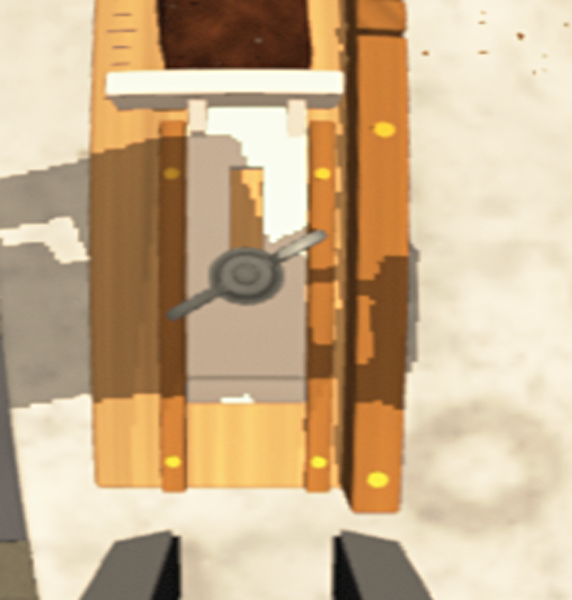

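The stop's face now bears on the brownie. The stud is at crop (246,272), the tail's rear edge at row 403, and the wings run from (172,315) to (322,236).

```bash
python3 - <<'E'
from h import *
c=dict(np.load("pics/w4.npz"));c3=dict(np.load("pics/w3.npz"));c2=dict(np.load("pics/w2.npz"))
f=lambda n,c,u,v,z:print(n,onz(c,u,v,z,True).round(1))
g=lambda n,a,b,z:f(n,c,220+a/2.6,b/2,z)
g("stud",246,272,68);g("tail",246,403,44);g("wL",172,315,57);g("wR",322,236,57)
g("railfront rear",352,510,63);g("bd rear L",97,487,18);g("run L",173,491,26);g("run R",317,491,26)
g("plate front L",108,72,58)
f("stud3",c3,200+203/1.7,190/1.7,68);f("stud2",c2,200+187/1.7,92/1.7,68)
# finger tip midpoint
from cell import manip
s=manip.read_state();print(proj(c,s["eef_pos"],True), [(p-220)*2.6 if i==0 else p*2 for i,p in enumerate(proj(c,s["eef_pos"],True))])
E
```

```text
stud [487.3 230.   68. ]
tail [483.9 168.9  44. ]
wL [460.5 212.5  57. ]
wR [514.4 245.7  57. ]
railfront rear [519.3 119.4  63. ]
bd rear L [420.8 124.3  18. ]
run L [452.4 122.5  26. ]
run R [509.2 119.4  26. ]
plate front L [443.9 328.2  58. ]
stud3 [487.  229.9  68. ]
stud2 [487.3 229.   68. ]
(np.float64(312.4851982232518), np.float64(284.6289138683645)) [np.float64(240.46151538045473), np.float64(569.257827736729)]
```

Request:
arm_command:
  plan:
    - [-0.36,0.026,-0.001,0.042,0]
    - [-0.36,0.026,-0.001,0.042,0]
    - [-0.36,0.026,-0.001,0.042,0]
    - [-0.36,0,0,0.014,-0.187]
    - [-0.36,0,0,0,-0.187]
    - [-0.36,0,0,0,-0.187]
    - [-0.36,0,0,0,-0.187]
    - [-0.36,0,0,0,-0.187]
    - [-0.36,0,0,0,-0.187]
    - [-0.36,0,0,0,-0.187]
    - [-0.36,0,0,0,-0.187]
    - [-0.36,0,0,0,0]
    - [-0.36,0,0,0,0]

```text
clock: 8.43
eef_pos: [482.9, 225.8, 71.4]
eef_rot: [-3.141, -0.001, 3.007]
wrist_force: [-0.3, -0.4, -0.2]
finger_gap: 29.7
finger_force: 0.0
```

```bash
python3 - <<'E'
from cell import manip,eyes
from h import *
s=manip.read_state();print(s["eef_pos"],s["eef_rot"],s["finger_gap"],s["joints"],s["wrist_force"])
c4=dict(np.load("pics/w4.npz"))
p=np.array([483.2,149.9,215.5]);y=1.5175;tx=np.array([np.cos(y),np.sin(y),0]);ty=np.array([np.sin(y),-np.cos(y),0])
for a in(-15,15):
  for b in(8,-8):
    u,v=proj(c4,p+b*tx+a*ty,True);print("w4 exp tip corner",a,b,round((u-220)*2.6),round(v*2))
c=eyes.camera("wrist");np.savez("pics/w5.npz",**c)
y=s["eef_rot"][2];tx=np.array([np.cos(y),np.sin(y),0]);ty=np.array([np.sin(y),-np.cos(y),0])
for a in(-15,15):
  for b in(8,-8):
    u,v=proj(c,s["eef_pos"]+b*tx+a*ty,True);print("w5 exp",a,b,round((u-200)*3),round((v-150)*3))
for q in([487.2,229.8,68],[484.5,228,68]):
    u,v=proj(c,q,True);print("stud exp",round((u-200)*3),round((v-150)*3))
cv2.imwrite("pics/w5.png",cv2.resize(c["img"][150:350,200:440],None,fx=3,fy=3,interpolation=cv2.INTER_CUBIC))
E
```

```text
[482.8515799  225.81962141  71.41883496] [-3.14106812e+00 -1.30434853e-03  3.00726209e+00] 29.653166437146723 [ 3.68656363e-01  4.14883907e-01  1.70199685e+00  1.97809334e-04
  1.02610756e+00 -1.06791236e+00] [-0.26310674 -0.41599943 -0.18562939]
w4 exp tip corner -15 8 168 540
w4 exp tip corner -15 -8 170 598
w4 exp tip corner 15 8 321 540
w4 exp tip corner 15 -8 320 598
w5 exp -15 8 257 342
w5 exp -15 -8 260 429
w5 exp 15 8 435 342
w5 exp 15 -8 433 430
stud exp 372 400
stud exp 360 387
```

View pics/w5.png

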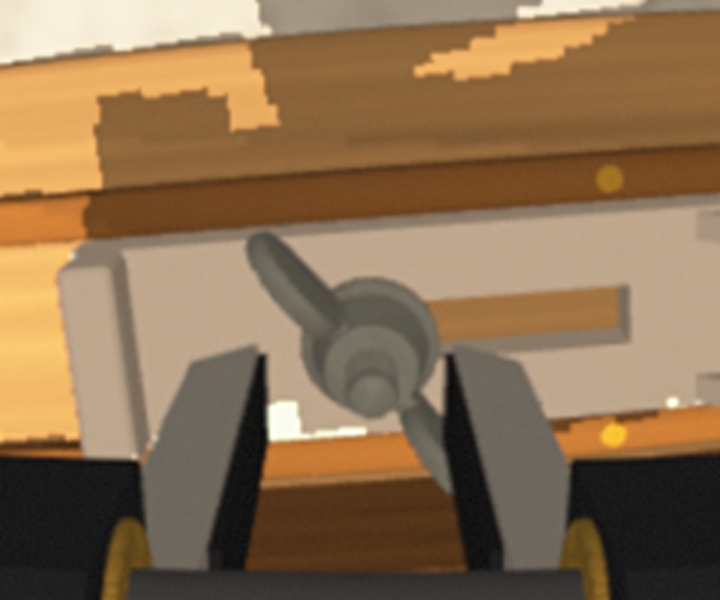

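The nut sits between the fingertips, but the stud at (373,395) is right of the finger midpoint at (355,395), about 3 mm along tool +y. I'll correct that, descend beside the wings and start the first stroke.

Request:
arm_command:
  plan:
    - [-0.36,-0.0004,0.0032,0,0]
    - [-0.36,0,0,0.01,0]
    - [-0.36,0,0,0.01,0]
    - [-0.36,0,0,0.009,0]
    - [-0.36,0,0,0,0.12]
    - [-0.36,0,0,0,0.12]
    - [-0.36,0,0,0,0.12]
    - [-0.36,0,0,0,0.12]
    - [-0.36,0,0,0,0.12]
    - [-0.36,0,0,0,0.12]

```text
clock: 9.72
eef_pos: [484.1, 229.0, 42.6]
eef_rot: [-3.141, 0.0, 2.288]
wrist_force: [1.1, -1.5, -1.0]
finger_gap: 30.1
finger_force: 0.8
```

```bash
cat > st.py <<'E'
from cell import manip
s=manip.read_state()
for k in("clock","joints","eef_pos","eef_rot","wrist_force","moment"): print(k,s[k].round(3) if k!="clock" else s[k])
E
python3 st.py
```

```text
clock 9.725
joints [ 0.374  0.462  1.712 -0.     0.968 -0.343]
eef_pos [484.062 228.983  42.588]
eef_rot [-3.141  0.     2.288]
wrist_force [ 1.06  -1.481 -0.993]
moment [-0.276 -0.376 -0.001]
```

Request:
arm_command:
  plan:
    - [-0.36,0,0,0,0.17]
    - [-0.36,0,0,0,0.18]
    - [-0.36,0,0,0,0.18]
    - [-0.36,0,0,0,0.18]
    - [-0.36,0,0,0,0.18]
    - [-0.36,0,0,0,0.18]
    - [-0.36,0,0,0,0.18]
    - [-0.36,0,0,0,0.18]
    - [-0.36,0,0,0,0.18]
    - [-0.36,0,0,0,0.18]
    - [-0.36,0,0,0,0.18]
    - [-0.36,0,0,0,0.18]
    - [-0.36,0,0,0,0.18]
    - [-0.36,0,0,0,0.18]
    - [-0.36,0,0,0,0.18]
    - [-0.36,0,0,0,0]

```text
clock: 11.72
eef_pos: [484.1, 229.1, 42.8]
eef_rot: [3.141, 0.0, -0.397]
wrist_force: [0.7, -0.4, 0.4]
finger_gap: 29.9
finger_force: 0.0
```

```bash
python3 st.py; python3 - <<'E'
from cell import eyes
from h import *
c=eyes.camera("top");np.savez("pics/t2.npz",**c)
c=eyes.camera("wrist");np.savez("pics/w6.npz",**c)
E
```

```text
clock 11.725
joints [ 0.374  0.462  1.712 -0.     0.968  2.342]
eef_pos [484.076 229.15   42.812]
eef_rot [ 3.141  0.    -0.397]
wrist_force [ 0.69  -0.411  0.408]
moment [ 0.014 -0.024  0.014]
```

First stroke done. I'll lift clear, wind back a half turn plus 0.3, and measure the wing angle from depth.

Request:
arm_command:
  plan:
    - [-0.36,0,0,-0.016,-0.05]
    - [-0.36,0,0,-0.016,0]
    - [-0.36,0,0,0,-0.18]
    - [-0.36,0,0,0,-0.18]
    - [-0.36,0,0,0,-0.18]
    - [-0.36,0,0,0,-0.18]
    - [-0.36,0,0,0,-0.18]
    - [-0.36,0,0,0,-0.18]
    - [-0.36,0,0,0,-0.18]
    - [-0.36,0,0,0,-0.18]
    - [-0.36,0,0,0,-0.18]
    - [-0.36,0,0,0,-0.18]
    - [-0.36,0,0,0,-0.18]
    - [-0.36,0,0,0,-0.18]
    - [-0.36,0,0,0,-0.18]
    - [-0.36,0,0,0,-0.18]
    - [-0.36,0,0,0,-0.18]
    - [-0.36,0,0,0,-0.18]
    - [-0.36,0,0,0,-0.18]
    - [-0.36,0,0,0,-0.18]
    - [-0.36,0,0,0,-0.15]
    - [-0.36,0,0,0,0]

```text
validation failed for argument at $.pl...
```

```bash
cat > wing.py <<'E'
from cell import eyes
from h import *
import sys
def wing(c,lo=46,hi=67,ctr=(487.2,229.8)):
    v,u=np.mgrid[0:480,0:640]; a=(u-c["cx"])/c["fx"]; b=(v-c["cy"])/c["fy"]; r=np.hypot(a,b)+1e-9
    z=c["z_map"]; k=np.tan(r)/r; P=np.stack([a*k*z,b*k*z,z],-1)[(z>0)&(r<1.4)]@rot(c).T+c["eye"]
    d=P[:,:2]-ctr; q=np.hypot(*d.T); m=(P[:,2]>lo)&(P[:,2]<hi)&(q<33)&(q>15); d=d[m]
    t=np.angle(np.mean(np.exp(2j*np.arctan2(d[:,1],d[:,0]))))/2
    s=np.abs(np.mean(np.exp(2j*np.arctan2(d[:,1],d[:,0]))))
    print("n",m.sum(),"wing dir",round(t,2),"conc",round(s,2),"nut mod pi",round((np.pi/2-.05-t)%np.pi,2),"ztop",np.percentile(P[m][:,2],95) if m.sum() else 0)
if __name__=="__main__":
    wing(dict(np.load("pics/w5.npz")))
    c=eyes.camera("wrist");np.savez(sys.argv[1],**c);wing(c)
E
python3 wing.py pics/w7.npz; python3 st.py
```

```text
n 618 wing dir 0.53 conc 0.99 nut mod pi 0.99 ztop 65.13624425592515
n 1703 wing dir 0.76 conc 0.62 nut mod pi 0.76 ztop 65.4600072366048
clock 11.875
joints [0.374 0.462 1.712 0.    0.969 2.339]
eef_pos [483.995 229.231  42.996]
eef_rot [ 3.141  0.    -0.395]
wrist_force [-0.592  0.307  0.722]
moment [-0.002 -0.039  0.005]
```

The plan exceeded 20 rows, so I'll split it.

Request:
arm_command:
  plan:
    - [-0.36,0,0,0,-0.05]
    - [-0.36,0,0,-0.016,0]
    - [-0.36,0,0,-0.016,0]
    - [-0.36,0,0,0,-0.18]
    - [-0.36,0,0,0,-0.18]
    - [-0.36,0,0,0,-0.18]
    - [-0.36,0,0,0,-0.18]
    - [-0.36,0,0,0,-0.18]
    - [-0.36,0,0,0,-0.18]
    - [-0.36,0,0,0,-0.18]
    - [-0.36,0,0,0,-0.18]
    - [-0.36,0,0,0,-0.18]
    - [-0.36,0,0,0,-0.18]
    - [-0.36,0,0,0,-0.18]
    - [-0.36,0,0,0,-0.18]
    - [-0.36,0,0,0,-0.18]
    - [-0.36,0,0,0,-0.18]
    - [-0.36,0,0,0,-0.18]
    - [-0.36,0,0,0,-0.18]
    - [-0.36,0,0,0,-0.18]

```text
clock: 14.38
eef_pos: [484.5, 229.4, 76.6]
eef_rot: [3.141, 0.001, 2.718]
wrist_force: [-0.4, -0.7, -0.4]
finger_gap: 30.3
finger_force: 0.0
```

Request:
arm_command:
  plan:
    - [-0.36,0,0,0,-0.18]
    - [-0.36,0,0,0,-0.16]
    - [-0.36,0,0,0,0]

```text
clock: 14.75
eef_pos: [484.4, 229.4, 76.3]
eef_rot: [3.141, 0.001, 3.051]
wrist_force: [0.4, -0.2, 0.4]
finger_gap: 30.0
finger_force: 0.0
```

```bash
python3 wing.py pics/w8.npz; python3 st.py
```

```text
n 618 wing dir 0.53 conc 0.99 nut mod pi 0.99 ztop 65.13624425592515
n 731 wing dir 0.47 conc 0.99 nut mod pi 1.05 ztop 63.13524354268502
clock 14.8
joints [ 0.374  0.413  1.692  0.     1.036 -1.104]
eef_pos [484.394 229.374  76.152]
eef_rot [3.141e+00 1.000e-03 3.048e+00]
wrist_force [-0.359 -0.282  0.708]
moment [ 0.059 -0.175  0.007]
```

The wing went round 3.2 rad and is 2 mm lower, so the nut is at about 7.33. Second stroke.

Request:
arm_command:
  plan:
    - [-0.36,0,0,0.012,0]
    - [-0.36,0,0,0.012,0]
    - [-0.36,0,0,0.01,0]
    - [-0.36,0,0,0,0.15]
    - [-0.36,0,0,0,0.15]
    - [-0.36,0,0,0,0.18]
    - [-0.36,0,0,0,0.18]
    - [-0.36,0,0,0,0.18]
    - [-0.36,0,0,0,0.18]
    - [-0.36,0,0,0,0.18]
    - [-0.36,0,0,0,0.18]
    - [-0.36,0,0,0,0.18]
    - [-0.36,0,0,0,0.18]
    - [-0.36,0,0,0,0.18]
    - [-0.36,0,0,0,0.18]
    - [-0.36,0,0,0,0.18]
    - [-0.36,0,0,0,0.18]
    - [-0.36,0,0,0,0.18]
    - [-0.36,0,0,0,0.18]
    - [-0.36,0,0,0,0.18]

```text
clock: 17.3
eef_pos: [484.3, 229.2, 40.6]
eef_rot: [3.141, -0.0, 0.045]
wrist_force: [1.9, -0.5, -1.0]
finger_gap: 30.0
finger_force: 0.8
```

Request:
arm_command:
  plan:
    - [-0.36,0,0,0,0.18]
    - [-0.36,0,0,0,0.18]
    - [-0.36,0,0,0,0]
    - [-0.36,0,0,0,-0.05]
    - [-0.36,0,0,-0.016,0]
    - [-0.36,0,0,-0.016,0]
    - [-0.36,0,0,0,-0.18]
    - [-0.36,0,0,0,-0.18]
    - [-0.36,0,0,0,-0.18]
    - [-0.36,0,0,0,-0.18]
    - [-0.36,0,0,0,-0.18]
    - [-0.36,0,0,0,-0.18]
    - [-0.36,0,0,0,-0.18]
    - [-0.36,0,0,0,-0.18]
    - [-0.36,0,0,0,-0.18]
    - [-0.36,0,0,0,-0.18]

```text
clock: 19.3
eef_pos: [484.5, 229.4, 74.5]
eef_rot: [3.14, -0.001, 1.548]
wrist_force: [-0.5, 0.2, 0.7]
finger_gap: 30.2
finger_force: 0.0
```

Request:
arm_command:
  plan:
    - [-0.36,0,0,0,-0.18]
    - [-0.36,0,0,0,-0.18]
    - [-0.36,0,0,0,-0.18]
    - [-0.36,0,0,0,-0.18]
    - [-0.36,0,0,0,-0.18]
    - [-0.36,0,0,0,-0.18]
    - [-0.36,0,0,0,-0.18]
    - [-0.36,0,0,0,-0.18]
    - [-0.36,0,0,0,-0.16]
    - [-0.36,0,0,0,0]

```text
clock: 20.55
eef_pos: [484.4, 229.4, 74.3]
eef_rot: [3.141, 0.001, 3.141]
wrist_force: [0.3, -0.7, 0.2]
finger_gap: 29.9
finger_force: 0.0
```

```bash
python3 wing.py pics/w9.npz; python3 st.py
```

```text
n 618 wing dir 0.53 conc 0.99 nut mod pi 0.99 ztop 65.13624425592515
n 707 wing dir 0.56 conc 0.99 nut mod pi 0.97 ztop 61.21964468862761
clock 20.6
joints [ 0.374  0.415  1.694  0.     1.031 -1.194]
eef_pos [484.373 229.369  74.116]
eef_rot [3.141e+00 1.000e-03 3.139e+00]
wrist_force [-1.232  0.174  0.942]
moment [ 0.014 -0.162 -0.009]
```

Nut at about 10.39. Third stroke: up to near seating first, then slowly with checks.

Request:
arm_command:
  plan:
    - [-0.36,0,0,0.012,0]
    - [-0.36,0,0,0.012,0]
    - [-0.36,0,0,0.009,0]
    - [-0.36,0,0,0,0.15]
    - [-0.36,0,0,0,0.15]
    - [-0.36,0,0,0,0.18]
    - [-0.36,0,0,0,0.18]
    - [-0.36,0,0,0,0.18]
    - [-0.36,0,0,0,0.18]
    - [-0.36,0,0,0,0.18]
    - [-0.36,0,0,0,0.18]
    - [-0.36,0,0,0,0.18]
    - [-0.36,0,0,0,0.18]
    - [-0.36,0,0,0,0.18]
    - [-0.36,0,0,0,0.18]
    - [-0.36,0,0,0,0.18]
    - [-0.36,0,0,0,0.18]
    - [-0.36,0,0,0,0]

```text
clock: 22.85
eef_pos: [484.0, 229.2, 39.8]
eef_rot: [-3.141, 0.0, 0.683]
wrist_force: [0.2, -0.1, -0.3]
finger_gap: 29.7
finger_force: 0.0
```

```bash
python3 st.py
```

```text
clock 22.85
joints [ 0.374  0.467  1.713 -0.     0.962  1.262]
eef_pos [484.035 229.192  39.751]
eef_rot [-3.141  0.     0.683]
wrist_force [ 0.183 -0.052 -0.278]
moment [-0.027  0.002 -0.022]
```

Request:
arm_command:
  plan:
    - [-0.36,0,0,0,0.06]
    - [-0.36,0,0,0,0.06]
    - [-0.36,0,0,0,0.06]
    - [-0.36,0,0,0,0]

```text
clock: 23.35
eef_pos: [484.2, 229.2, 40.0]
eef_rot: [3.141, -0.0, 0.506]
wrist_force: [2.5, -1.4, -2.3]
finger_gap: 30.1
finger_force: 1.1
```

```bash
python3 st.py
```

```text
clock 23.35
joints [ 0.374  0.466  1.713 -0.     0.962  1.439]
eef_pos [484.22  229.232  39.988]
eef_rot [ 3.141 -0.     0.506]
wrist_force [ 2.489 -1.383 -2.333]
moment [ 0.079 -0.407  0.038]
```

Request:
arm_command:
  plan:
    - [-0.36,0,0,0,0.06]
    - [-0.36,0,0,0,0.06]
    - [-0.36,0,0,0,0.06]
    - [-0.36,0,0,0,0]

```text
clock: 23.85
eef_pos: [484.4, 229.2, 40.1]
eef_rot: [3.141, -0.001, 0.325]
wrist_force: [4.6, -0.5, -3.0]
finger_gap: 30.0
finger_force: 2.1
```

```bash
python3 st.py
```

```text
clock 23.85
joints [ 0.374  0.466  1.713 -0.     0.962  1.619]
eef_pos [484.392 229.216  40.139]
eef_rot [ 3.141e+00 -1.000e-03  3.250e-01]
wrist_force [ 4.596 -0.542 -2.952]
moment [ 0.123 -0.841  0.131]
```

Request:
arm_command:
  plan:
    - [-0.36,0,0,0,0.06]
    - [-0.36,0,0,0,0.06]
    - [-0.36,0,0,0,0.06]
    - [-0.36,0,0,0,0]

```text
clock: 24.35
eef_pos: [484.6, 229.2, 40.2]
eef_rot: [3.141, -0.001, 0.145]
wrist_force: [5.8, -1.2, -3.3]
finger_gap: 30.4
finger_force: 2.7
```

```bash
python3 st.py
```

```text
clock 24.35
joints [ 0.374  0.466  1.713 -0.     0.962  1.8  ]
eef_pos [484.579 229.159  40.2  ]
eef_rot [ 3.141e+00 -1.000e-03  1.450e-01]
wrist_force [ 5.752 -1.246 -3.298]
moment [ 0.06  -1.178  0.143]
```

The torque is climbing (0.14 N m, about 6 N on a wing). A little more is needed.

Request:
arm_command:
  plan:
    - [-0.36,0,0,0,0.06]
    - [-0.36,0,0,0,0.06]
    - [-0.36,0,0,0,0.06]
    - [-0.36,0,0,0,0]

```text
clock: 24.85
eef_pos: [484.8, 229.1, 40.2]
eef_rot: [3.142, -0.001, -0.035]
wrist_force: [6.7, -1.5, -4.1]
finger_gap: 30.0
finger_force: 3.3
```

```bash
python3 st.py
```

```text
clock 24.85
joints [ 3.730e-01  4.660e-01  1.713e+00 -1.000e-03  9.610e-01  1.980e+00]
eef_pos [484.798 229.072  40.235]
eef_rot [ 3.142e+00 -1.000e-03 -3.500e-02]
wrist_force [ 6.678 -1.508 -4.053]
moment [-0.154 -1.376  0.183]
```

Request:
arm_command:
  plan:
    - [-0.36,0,0,0,0.06]
    - [-0.36,0,0,0,0.06]
    - [-0.36,0,0,0,0.06]
    - [-0.36,0,0,0,0]

```text
clock: 25.35
eef_pos: [484.9, 229.0, 40.3]
eef_rot: [-3.141, -0.002, -0.215]
wrist_force: [8.8, -2.0, -4.5]
finger_gap: 30.0
finger_force: 4.1
```

```bash
python3 st.py
```

```text
clock 25.35
joints [ 3.730e-01  4.660e-01  1.713e+00 -1.000e-03  9.610e-01  2.160e+00]
eef_pos [484.9   228.992  40.253]
eef_rot [-3.141e+00 -2.000e-03 -2.150e-01]
wrist_force [ 8.838 -2.022 -4.525]
moment [-0.251 -1.59   0.122]
```

The wing force is about 9 N. I'll back off, lift clear and measure.

Request:
arm_command:
  plan:
    - [-0.36,0,0,0,-0.15]
    - [-0.36,0,0,0,-0.15]
    - [-0.36,0,0,-0.018,0]
    - [-0.36,0,0,-0.018,0]
    - [-0.36,0,0,0,-0.18]
    - [-0.36,0,0,0,-0.18]
    - [-0.36,0,0,0,-0.18]
    - [-0.36,0,0,0,-0.18]
    - [-0.36,0,0,0,-0.18]
    - [-0.36,0,0,0,-0.18]
    - [-0.36,0,0,0,-0.18]
    - [-0.36,0,0,0,-0.18]
    - [-0.36,0,0,0,-0.18]
    - [-0.36,0,0,0,-0.18]
    - [-0.36,0,0,0,-0.18]
    - [-0.36,0,0,0,-0.18]
    - [-0.36,0,0,0,-0.18]
    - [-0.36,0,0,0,-0.18]
    - [-0.36,0,0,0,-0.18]
    - [-0.36,0,0,0,0]

```text
clock: 27.85
eef_pos: [484.4, 229.4, 77.5]
eef_rot: [3.141, 0.001, 2.78]
wrist_force: [-0.6, 0.1, 0.8]
finger_gap: 30.1
finger_force: 0.0
```

```bash
python3 wing.py pics/w10.npz; python3 st.py
```

```text
n 618 wing dir 0.53 conc 0.99 nut mod pi 0.99 ztop 65.13624425592515
n 508 wing dir 0.69 conc 0.98 nut mod pi 0.83 ztop 59.38336816399238
clock 27.9
joints [ 0.374  0.411  1.692  0.     1.038 -0.832]
eef_pos [484.377 229.38   77.267]
eef_rot [3.141e+00 1.000e-03 2.777e+00]
wrist_force [ 0.422 -0.475  0.375]
moment [ 0.019 -0.156 -0.063]
```

The nut is at about 13.40. I'll add one short confirming stroke to be sure it's tight.

Request:
arm_command:
  plan:
    - [-0.36,0,0,0,-0.17]
    - [-0.36,0,0,0,-0.17]
    - [-0.36,0,0,0,-0.14]
    - [-0.36,0,0,0.018,0]
    - [-0.36,0,0,0.018,0]
    - [-0.36,0,0,0,0.1]
    - [-0.36,0,0,0,0.1]
    - [-0.36,0,0,0,0.08]
    - [-0.36,0,0,0,0.05]
    - [-0.36,0,0,0,0.05]
    - [-0.36,0,0,0,0]

```text
clock: 29.28
eef_pos: [484.4, 228.5, 38.9]
eef_rot: [-3.14, 0.0, 2.877]
wrist_force: [5.5, -5.1, -3.0]
finger_gap: 30.1
finger_force: 4.9
```

```bash
python3 st.py
```

```text
clock 29.275
joints [ 3.730e-01  4.680e-01  1.714e+00 -1.000e-03  9.600e-01 -9.330e-01]
eef_pos [484.417 228.54   38.885]
eef_rot [-3.14   0.     2.877]
wrist_force [ 5.544 -5.129 -2.959]
moment [-0.773 -1.238  0.234]
```

Torque is 0.23 N m, so it's tight. I'll release, retreat and check.

Request:
arm_command:
  plan:
    - [-0.36,0,0,0,-0.15]
    - [-0.36,0,0,0,-0.15]
    - [-0.36,0,0,-0.018,0]
    - [-0.36,0,0,-0.025,0]
    - [-0.36,0,0,-0.05,0]
    - [-0.36,0,0,-0.05,0]
    - [-0.36,0,0,-0.05,0]
    - [-0.36,0.04,0,-0.03,0.18]
    - [-0.36,0.04,0,-0.02,0.18]
    - [-0.36,0.03,0,0,0.1]
    - [-0.36,0,0,0,0]
    - [-0.36,0,0,0,0]

```text
clock: 30.78
eef_pos: [376.5, 242.5, 283.5]
eef_rot: [3.141, 0.0, 2.72]
wrist_force: [0.7, -0.4, -0.2]
finger_gap: 29.8
finger_force: 0.0
```

```bash
python3 wing.py pics/w11.npz; python3 st.py; python3 - <<'E'
from cell import eyes
from h import *
c=dict(np.load("pics/w11.npz")); t=eyes.camera("top"); np.savez("pics/t3.npz",**t)
a=c["img"][100:360,100:540]; b=cv2.resize(t["img"][195:285,120:480],(780,195),interpolation=cv2.INTER_CUBIC)
a=cv2.resize(a,(660,390)); a=cv2.copyMakeBorder(a,0,0,0,120,0)
cv2.imwrite("pics/fin.png",np.vstack([a,b]))
E
```

```text
n 618 wing dir 0.53 conc 0.99 nut mod pi 0.99 ztop 65.13624425592515
n 110 wing dir 0.6 conc 0.99 nut mod pi 0.92 ztop 59.89909053410153
clock 30.825
joints [ 0.49   0.015  1.669 -0.     1.457 -0.659]
eef_pos [376.613 242.447 283.242]
eef_rot [-3.141 -0.     2.72 ]
wrist_force [ 0.178 -0.101  0.139]
moment [ 0.031 -0.182  0.054]
```

View pics/fin.png

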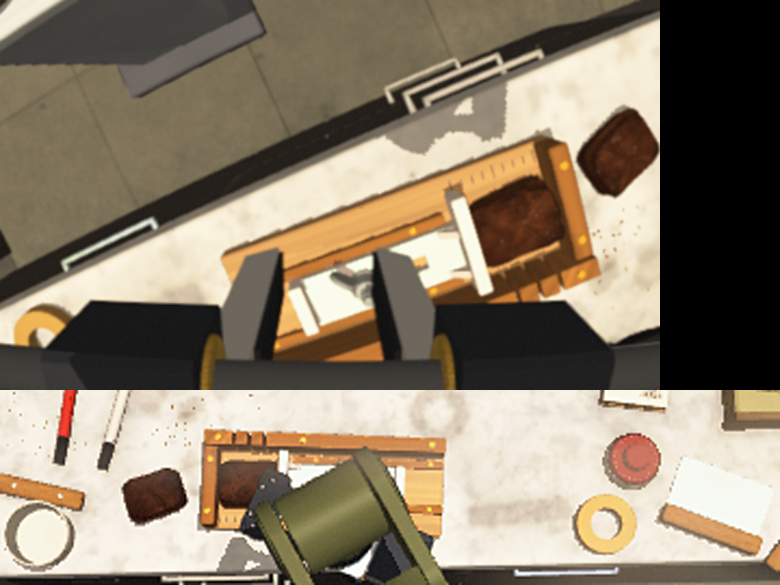

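The final view shows the brownie bearing on the end stop (px 560,215) with the stop's face against it (px 478,240). The nut is at about 13.5 and the bystanders haven't moved. Handing in.

```bash
python3 -c "
from cell import ticket
print(ticket.sign_off())"
```

```text
the job is handed in; nothing more can be done
None
```

I handed the job in at about 31 s: the stop holds the brownie snug against the end stop, and the wing nut is tight at about 13.5 rad (last stroke about 0.23 N m), so the stop is locked.

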